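Make up a gift basket

TASK

Make up the gift basket: put the short candle jar, the large ribbon spool and the small carton into the wicker basket, in any order, each standing upright on the basket's floor. Set each one down, do not drop it in, and leave the tall jar, the small spool and the flower pot where they stand.

Things in the scene. Friction and masses are not known exactly. Their poses are not given: they have to be found in the camera images.
- basket: Low open wicker basket, loose on the bench, rectangular: 220 mm along its x, 280 mm along its y, rim 75 mm above the bench. Walls 12 mm thick, flat floor 8 mm thick, so inside it is 196 by 256 mm and 67 mm deep. A small loop handle sticks out 30 mm from each y end, at rim height, nothing stands above the rim. Origin: centre of its underside; z up. About 0.7 kg.
- jar: The short jar: round glass candle jar with a paper label and a metal lid, 56 mm across, 62 mm tall, standing upright, about 0.22 kg. Origin: centre of its underside; z up through the lid.
- spool: The large spool: ribbon spool with cardboard flanges and grey ribbon wound to 2 mm within their rims, 60 mm across the flanges, 42 mm tall, standing on one flange, about 0.09 kg. Origin: centre of its underside; z up along its axle.
- gift_box: The small carton: closed brown cardboard box, 46 mm along its x, 62 mm along its y, 45 mm tall, about 0.08 kg; the lid is fixed on. (A big carton of the same make, 110 by 120 mm, stands farther back and is not wanted.) Origin: centre of its underside; z up.
- tall_jar: Bystander: jar of the same glass, label and lid and also 56 mm across, but 120 mm tall. It stays. Origin: centre of its underside.
- small_spool: Bystander: spool of the same make but 38 mm across and 30 mm tall. It stays. Origin: centre of its underside.
- pot: Bystander: empty terracotta flower pot, 80 mm across the mouth, 70 mm tall. It stays. Origin: centre of its underside.

How it is judged:
By the outcome, as a careful person would: the job done as asked, in the order asked, and still so for the second after the job is handed in, with the robot touching nothing.
It also fails if it takes over 67 s, if anything falls off the work surface, if the arm or the gripper's body presses on something with over 40 N, if the wrist force passes 120 N, or if a joint passes its speed limit or range.

ROBOT

A 7-joint arm with a two-finger parallel gripper is mounted at the origin on the work surface. World frame = base frame: x ahead of the robot, y to its left, z up, the work surface at z = 0. Lengths are in m, angles in rad, forces in N, time in s.
With the tool pointing down it reaches from about 0.425 to 0.825 m from the base axis. Payload 3.6 kg.
Tool frame: the origin (TCP) lies midway between the tips of the shut fingers; the grasp point (between the pads) lies 19 mm behind it (arm.hold_point_z is the distance from the TCP to the grasp point, in m); z points along the fingers, y is the line along which they close (so a half turn about z gives the same grasp; the last joint's range is limited). The gripper opens to 93 mm and grips with 3 to 60 N. Pads are 15 mm wide; open, the fingers measure 128 mm over their backs; the gripper's body (75 mm by 188 mm) begins 65 mm behind the grasp point.
Start: joints at [-1.24, 0.615, -0.013, 1.423, 0.008, 1.103, -0.04], TCP at [0.227, 0.609, 0.219] pointing down, gripper open.
Joint ranges: [-3.12, 3.12], [-0.3, 2.06], [-1.34, 1.32], [0.26, 2.42], [-1.36, 4.5], [0.01, 1.98], [-2.84, 2.84]. Speed limits (rad/s): [2.79, 2.79, 3.14, 3.14, 3.14, 3.14, 3.14].

INTERFACE

Orientations are given as a 3x3 rotation matrix whose columns are the frame's x, y, z axes.
In Python, from station import arm gives the robot as it stands.
- The arm moves only by the tool nudge_tcp, called after "Call:" as a command line: name --argument value ..., lists and objects as JSON in quotes. Schema: {"type":"object","properties":{"moves":{"type":"string"},"jaw":{"type":"number"},"grip_force":{"type":"number"},"only":{"type":"string"},"quiet":{"type":"boolean"},"lines":{"type":"string"}},"required":["moves"],"additionalProperties":false}. moves is a string of 1 to 20 rows, parted by a bar, with the numbers parted by spaces; each row has 6 numbers: dx, dy, dz in units of 25 mm, then a rotation vector rx, ry, rz in units of 0.1 rad; each row shifts and turns the commanded pose from where the row before left it, along the tool's axes as they then stand; what a row does not reach is not made up. A row lasts 1/12 s, in which the tool goes at most 0.0417 m and 0.125 rad, less where a joint would pass 70% of its speed; a pose out of reach is approached as far as the arm can. jaw is the finger opening in m, set as the call begins (left out keeps the last). The fingers move at their own pace and stop on an object; grip_force is the grip in N (left out, the last holds). Time passes only in rows, so rows that do not move let the fingers close. The tool returns the time, the measured TCP pose, the force, the opening and the grip force at its end. only (a regular expression) keeps the lines of the reply that match it, lines (a string "A,B") keeps lines A to B, and quiet returns only ok. Input that does not fit is refused with a message, and nothing moves.
- arm.get_state(): the state, without advancing time (a new reading comes with each control period).
- arm.snapshot(name): name is "scene" or "top" or "wrist"; returns the picture (480x640x3 uint8, red, green, blue); there is no depth.
- arm.camera_model(name): a dict with "K" (3x3 intrinsics, pixels), "D" ([k1, k2, p1, p2, k3] as OpenCV has them; the pictures are not rectified), "R" (3x3) and "t" (3): a world point X has camera coordinates R X + t. Camera axes: x right, y down, z forward; pixel columns grow to the right and rows downward; lengths in m; the calibration is good to about 2 mm. A picture is of the moment at which its call begins: read the wrist's pose just before it. camera_model takes no time and is no camera call; for the wrist camera it gives the pose at the moment of the call.
- arm.close_job(): hands the job in; it is judged then, once.
The state is a dict: "time_s": time; "qpos": joint angles; "qd": joint speeds; "joint_efforts": joint torques, N m; "eef_pos": TCP position; "ee_rot": TCP orientation; "ft_force": force on the tool from outside, world axes, zero at the start; "torque": the same for the moment, N m; "opening": finger opening in m; "gripper_force": force on a finger pad.
Only numpy, scipy, OpenCV 4.12 (cv2) and the standard library are available. Lean on these libraries where they do the work, as an engineer would, in place of code of your own. Each camera call takes 0.05 s, during which the arm holds its last target. There are 200 camera calls.

## Working session

There is one attempt and no reset: what is moved stays moved. The work goes in short steps, Python scripts to look and compute and a tool call to move; the robot and the scene stay as the last step left them, time stands still between calls to the robot, and variables do not carry over. Pictures are saved under pics/ and viewed, at most 10 in all, crops included, and the job is handed in when it is done.

```bash
ls; mkdir -p pics; python3 - <<'E'
from station import arm
import cv2, numpy as np
s=arm.get_state(); print(s['time_s'],s['eef_pos'],np.round(s['ee_rot'],3).tolist(),s['opening'],arm.hold_point_z)
for n in ("scene","top"):
    im=arm.snapshot(n); cv2.imwrite(f'pics/{n}0.png',im[:,:,::-1]); c=arm.camera_model(n); print(n,{k:np.round(v,4).tolist() for k,v in c.items()})
E
```

```text
pics
station.py
0.0 [0.2267239  0.60832054 0.21747516] [[-0.937, 0.349, -0.001], [0.349, 0.937, -0.002], [-0.0, -0.003, -1.0]] 0.09277441126206994 0.0188
scene {'K': [[512.9417, 0.0, 320.2907], [0.0, 512.9417, 234.2058], [0.0, 0.0, 1.0]], 'D': [0.021, 0.0, 0.0, 0.0, 0.0], 'R': [[-0.8363, 0.548, 0.0147], [0.3701, 0.5842, -0.7223], [-0.4045, -0.5986, -0.6914]], 't': [0.4136, -0.2379, 1.2066]}
top {'K': [[494.1784, 0.0, 318.1499], [0.0, 494.1784, 243.5852], [0.0, 0.0, 1.0]], 'D': [0.0281, 0.0, 0.0, 0.0, 0.0], 'R': [[0.0072, -0.9998, -0.0178], [-0.9856, -0.0041, -0.1692], [0.1691, 0.0188, -0.9854]], 't': [0.0961, 0.5398, 0.7923]}
```

View pics/scene0.png

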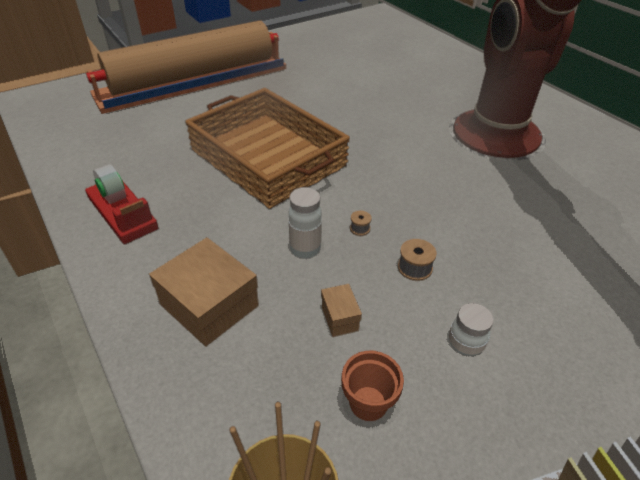

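View pics/top0.png

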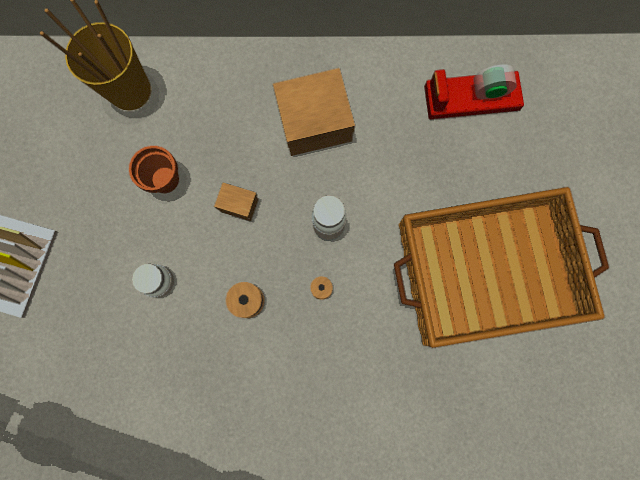

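The scene view shows the short jar at (471,328), large spool at (417,258), small carton at (341,308), basket at (268,145). The top view has them at (150,278), (244,299), (236,201) and (505,268). Next I segment them and triangulate.

```bash
cat > h.py <<'E'
import cv2, numpy as np
from station import arm
def ray(c,px):
    u=cv2.undistortPoints(np.array(px,float).reshape(1,1,2),np.array(c['K']),np.array(c['D'])).ravel()
    R=np.array(c['R']);t=np.array(c['t']); d=R.T@np.array([u[0],u[1],1]); return -R.T@t, d/np.linalg.norm(d)
def plane(c,px,z):
    o,d=ray(c,px); return o+d*(z-o[2])/d[2]
def tri(*cp):
    A=np.zeros((3,3));b=np.zeros(3);rs=[ray(c,p) for c,p in cp]
    for o,d in rs: P=np.eye(3)-np.outer(d,d);A+=P;b+=P@o
    X=np.linalg.solve(A,b); return X,max(np.linalg.norm((np.eye(3)-np.outer(d,d))@(X-o)) for o,d in rs)
def proj(c,X):
    return cv2.projectPoints(np.array(X,float).reshape(-1,1,3),cv2.Rodrigues(np.array(c['R']))[0],np.array(c['t']),np.array(c['K']),np.array(c['D']))[0].reshape(-1,2)
E
python3 - <<'E'
import cv2,numpy as np
im={n:cv2.imread(f'pics/{n}0.png') for n in('scene','top')}
P=[('scene',471,328),('scene',417,258),('scene',341,308),('top',150,278),('top',244,299),('top',236,201)]
t=[cv2.resize(im[n][y-32:y+33,x-32:x+33],(260,260),interpolation=cv2.INTER_NEAREST) for n,x,y in P]
cv2.imwrite('pics/m.png',np.vstack([np.hstack(t[:3]),np.hstack(t[3:])]))
for n,x,y in P: 
    h=cv2.cvtColor(im[n],cv2.COLOR_BGR2HSV); print(n,x,y,[h[y+d,x+e].tolist() for d,e in((-10,5),(-6,-10),(0,0),(14,0),(30,30))])
E
```

```text
scene 471 328 [[11, 22, 165], [9, 21, 87], [20, 15, 154], [38, 8, 129], [16, 20, 138]]
scene 417 258 [[14, 110, 127], [15, 108, 146], [14, 109, 147], [12, 23, 56], [20, 22, 140]]
scene 341 308 [[15, 113, 151], [15, 113, 144], [15, 107, 152], [14, 124, 80], [21, 18, 139]]
top 150 278 [[81, 10, 185], [43, 17, 182], [64, 11, 183], [33, 19, 146], [27, 31, 147]]
top 244 299 [[16, 150, 167], [16, 149, 171], [30, 41, 37], [15, 150, 170], [26, 27, 142]]
top 236 201 [[16, 147, 158], [16, 155, 170], [16, 149, 163], [11, 139, 44], [26, 29, 143]]
```

View pics/m.png

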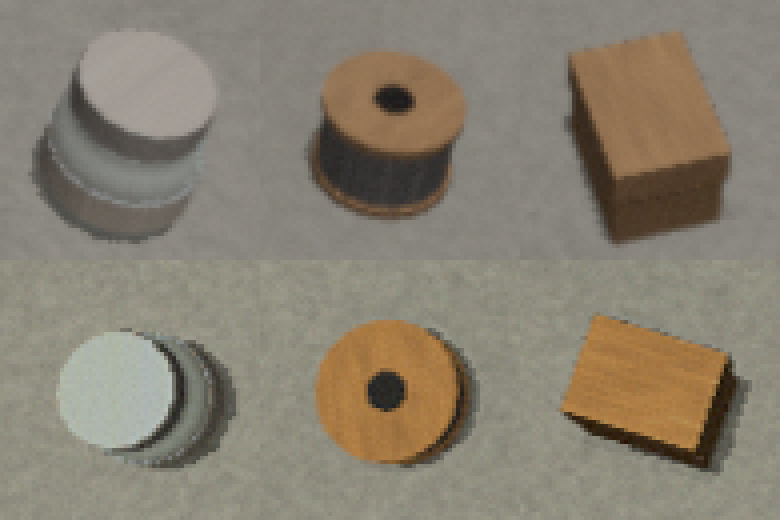

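The zoom shows clean lid, flange and carton-top faces in both views, so HSV thresholds will separate them.

```bash
cat > seg.py <<'E'
from h import *
im={n:cv2.imread(f'pics/{n}0.png') for n in('scene','top')}
C={n:arm.camera_model(n) for n in im}
def blob(n,x,y,f,r=32):
    x0,y0=x-r,y-r; h=cv2.cvtColor(im[n][y0:y+r,x0:x+r],cv2.COLOR_BGR2HSV).astype(int)
    m=cv2.morphologyEx(f(h[...,0],h[...,1],h[...,2]).astype(np.uint8),cv2.MORPH_OPEN,np.ones((3,3)))
    c=max(cv2.findContours(m,cv2.RETR_EXTERNAL,cv2.CHAIN_APPROX_NONE)[0],key=cv2.contourArea)
    return c+np.array([x0,y0])
E
python3 - <<'E'
from seg import *
wood=lambda v0:(lambda h,s,v:(s>70)&(v>v0))
e=lambda c:cv2.fitEllipse(cv2.convexHull(c))
a=e(blob('scene',471,328,lambda h,s,v:(v>155)&(s<40))); b=e(blob('top',150,278,lambda h,s,v:(v>168)&(s<40)))
print('jar',a,b,tri((C['scene'],a[0]),(C['top'],b[0])))
a=e(blob('scene',417,252,wood(105),24)); b=e(blob('top',244,299,wood(120)))
print('spool',a,b,tri((C['scene'],a[0]),(C['top'],b[0])))
def quad(c):
    return cv2.minEnclosingTriangle(c) if 0 else cv2.approxPolyN(cv2.convexHull(c),4,ensure_convex=True).reshape(-1,2)
q1=quad(blob('scene',341,308,wood(115))); q2=quad(blob('top',236,201,wood(110)))
print(q1.tolist(),q2.tolist())
def match(q1,q2,z):
    X=[]
    W2=np.array([plane(C['top'],p,z) for p in q2])
    for p in q1:
        w=plane(C['scene'],p,z); j=np.argmin(np.linalg.norm(W2-w,axis=1)); X.append(tri((C['scene'],p),(C['top'],q2[j])))
    return X
for X in match(q1,q2,.045): print(np.round(X[0],4),round(X[1],4))
B=np.array([plane(C['top'],p,.045) for p in q2]); print(np.round(B,4).tolist())
# basket crops
t=[cv2.resize(im['scene'][80:210,170:365],(780,520)),cv2.resize(im['top'][170:360,380:620],(780,617))]
cv2.imwrite('pics/b1.png',t[0]);cv2.imwrite('pics/b2.png',cv2.resize(im['top'][170:360,380:620],(720,570)))
E
```

```text
jar ((475.5942077636719, 316.2505187988281), (24.72689437866211, 34.18830108642578), 113.8685302734375) ((146.27536010742188, 277.9137268066406), (27.54186248779297, 29.320823669433594), 44.79975509643555) (array([0.47814754, 0.38256422, 0.06122441]), np.float64(0.00016927066753287016))
spool ((418.1769714355469, 251.14088439941406), (24.630407333374023, 36.32218933105469), 101.95455169677734) ((243.01031494140625, 299.1937561035156), (34.8101692199707, 36.502838134765625), 39.52875900268555) (array([0.44514889, 0.22465968, 0.04100296]), np.float64(0.0003008142073769258))
[[361, 314], [332, 320], [321, 289], [348, 283]] [[256, 192], [247, 216], [214, 206], [222, 182]]
[0.6057 0.2799 0.0428] 0.0005
[0.6487 0.2671 0.0445] 0.0009
[0.6302 0.2079 0.044 ] 0.0
[0.5878 0.2216 0.045 ] 0.0006
[[0.63, 0.2077, 0.045], [0.5873, 0.2221, 0.045], [0.6048, 0.2797, 0.045], [0.6478, 0.2676, 0.045]]
```

View pics/b1.png

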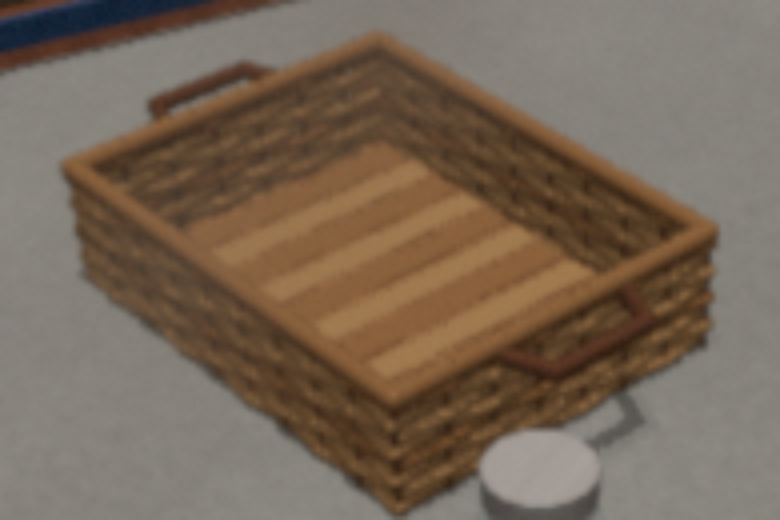

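View pics/b2.png

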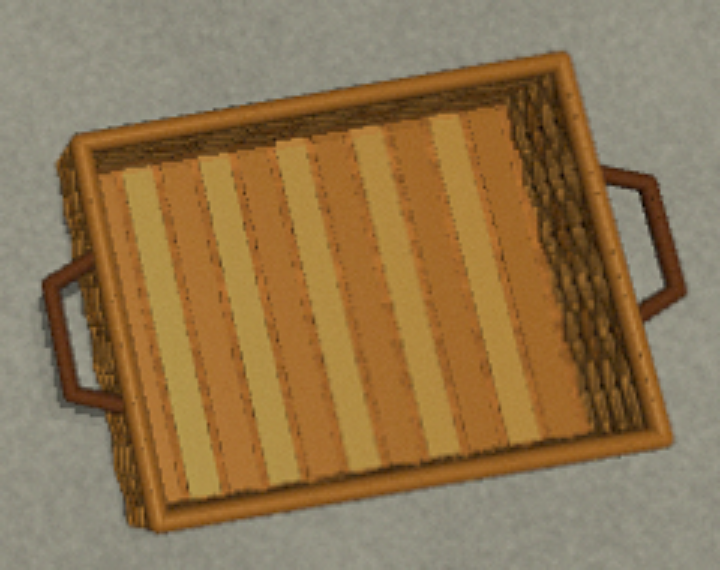

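Basket outer rim corners in the scene crop are (62,160), (378,32), (718,230) and (392,405). In the top crop they are (75,136), (569,53), (672,443) and (160,530). The floor's pale stripes are visible in both.

```bash
python3 - <<'E'
from seg import *
S=np.array([(392,405),(718,230),(378,32),(62,160)])/4+[170,80]
T=np.array([(75,136),(160,530),(672,443),(569,53)])/3+[380,170]
X=[]
for a,b in zip(S,T):
    x,r=tri((C['scene'],a),(C['top'],b)); X.append(x); print(np.round(x,4),round(r,4))
X=np.array(X); Z=np.array([plane(C['top'],b,.075) for b in T]); print('centre tri',X.mean(0),'top-plane',Z.mean(0))
for Q in (X,Z):
    ex=(Q[0]+Q[3]-Q[1]-Q[2])/2; ey=(Q[0]+Q[1]-Q[2]-Q[3])/2; print(np.linalg.norm(ex),np.linalg.norm(ey),np.degrees(np.arctan2(ex[1],ex[0])),np.degrees(np.arctan2(-ey[0],ey[1])))
# floor: -x end corner of stripes
p=np.array((592,268))/4+[170,80]
for q in((187,499),(217,497),(268,487),(298,483)): print('floor',q,tri((C['scene'],p),(C['top'],np.array(q)/3+[380,170])))
b=cv2.fitEllipse(cv2.convexHull(blob('top',329,215,lambda h,s,v:(v>168)&(s<40)))); print('tall',plane(C['top'],b[0],.12),plane(C['top'],(321,287),.03),'pot',plane(C['top'],(153,168),.07))
E
```

```text
[ 0.583  -0.0447  0.0692] 0.0008
[ 0.3696 -0.0843  0.0686] 0.0011
[ 0.4191 -0.353   0.0717] 0.0008
[ 0.6303 -0.3155  0.0733] 0.0003
centre tri [ 0.50051617 -0.19939914  0.07073471] top-plane [ 0.50024774 -0.19830095  0.075     ]
0.21571826555575918 0.2740265368328826 10.285749732505257 10.166949687494153
0.21470207080380851 0.2726192622758021 10.133030880218746 10.027265091004763
floor (187, 499) (array([ 0.40042093, -0.12025419,  0.03165542]), np.float64(0.01839634276785993))
floor (217, 497) (array([ 0.39708024, -0.13552463,  0.02258492]), np.float64(0.012720766490304994))
floor (268, 487) (array([ 0.39413449, -0.16018237,  0.00990531]), np.float64(0.001399125680716452))
floor (298, 483) (array([ 0.39180775, -0.17494313,  0.00245549]), np.float64(0.0049768425523073105))
tall [0.57996739 0.08197704 0.12      ] [0.46702862 0.09406139 0.03      ] pot [0.66444273 0.38030335 0.07      ]
```

```bash
cat > go.py <<'E'
# python3 go.py x y z azimuth_of_closing_deg : turn (tool axes), then shift in the turned tool's axes
import sys; from h import *; from scipy.spatial.transform import Rotation as R
x,y,z,a=map(float,sys.argv[1:5]); s=arm.get_state(); Rc=np.array(s['ee_rot']); a=np.radians(a)
c=[np.array([np.cos(b),np.sin(b),0]) for b in(a,a+np.pi)]; c=max(c,key=lambda v:v@Rc[:,1])
k=np.array([0,0,-1.]); Rt=np.c_[np.cross(c,k),c,k]; d=np.array([x,y,z])-s['eef_pos']
print('turn',np.round(R.from_matrix(Rc.T@Rt).as_rotvec(),4),'shift',np.round(Rt.T@d,4),'q',np.round(s['qpos'],2),'t',s['time_s'],'F',np.round(s['ft_force'],2))
E
python3 go.py .478 .3825 .13 40
```

```text
turn [-0.0023  0.0006  0.5159] shift [-0.3345  0.0472  0.0876] q [-1.24  0.62 -0.01  1.42  0.01  1.1  -0.04] t 0.1 F [-0.07 -0.11  0.49]
```
Turn .516 in 5 rows ~0.103; shift -0.3345 over 10 rows, limit 0.0417 3D norm: y .0047, z .0088: norm .0349. OK.

Careful with the scale: shifts go in units of 25 mm and turns go in units of 0.1 rad. That gives: -0.033 m is -1.32, 0.009 m is 0.36, 0.103 rad is 1.03.

Call:
nudge_tcp --moves "0 0 0 0 0 1.03 | 0 0 0 0 0 1.03 | 0 0 0 0 0 1.03 | 0 0 0 0 0 1.03 | 0 0 0 -0.02 0 1.03 | -1.32 0.2 0.36 0 0 0 | -1.32 0.2 0.36 0 0 0 | -1.32 0.2 0.36 0 0 0 | -1.32 0.2 0.36 0 0 0 | -1.32 0.2 0.36 0 0 0 | -1.32 0.2 0.36 0 0 0 | -1.32 0.2 0.36 0 0 0 | -1.32 0.2 0.36 0 0 0 | -1.32 0.2 0.36 0 0 0 | -1.32 0.08 0.28 0 0 0 | 0 0 0 0 0 0 | 0 0 0 0 0 0 | 0 0 0 0 0 0" --jaw 0.093 --grip_force 20

```text
time_s: 1.6
eef_pos: [0.4746, 0.3874, 0.1304]
ee_rot: [[-0.644, 0.765, 0.0], [0.765, 0.644, 0.002], [0.001, 0.001, -1.0]]
ft_force: [-0.1, 0.6, 0.9]
opening: 0.0928
gripper_force: 0.0
```

```bash
python3 go.py .478 .3825 .009 40
python3 - <<'E'
from h import *
c=arm.camera_model('wrist'); cv2.imwrite('pics/w1.png',arm.snapshot('wrist')[:,:,::-1]); print(proj(c,[[.478,.3825,.062],[.478,.3825,0]]))
E
```

```text
turn [ 0.0012 -0.0014  0.0013] shift [-0.0059 -0.0006  0.1214] q [-0.78  0.65  0.1   1.64 -0.09  0.85  0.06] t 1.6 F [-0.13  0.63  0.88]
[[319.41013816 261.36630231]
 [319.4654737  236.45452932]]
```

View pics/w1.png

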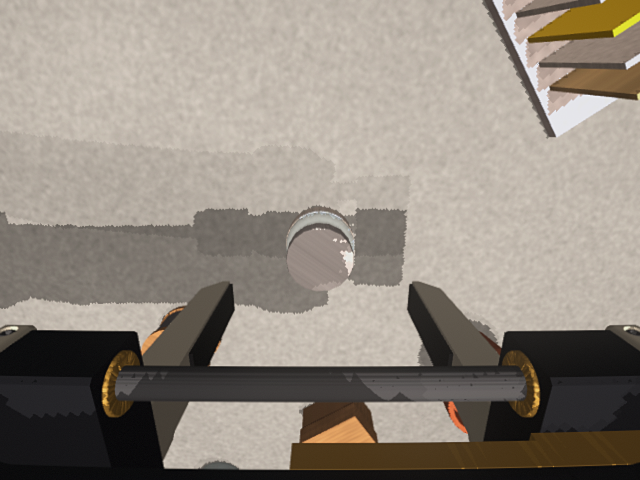

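The wrist view shows the jar lid at about (320,259), within 2-3 px of the predicted (319,261). The jar is centred between the fingers, so I descend and grip.

Scaled: 0.02 m is 0.8, 0.012 m is 0.48.

Call:
nudge_tcp --moves "-0.24 0 0.8 0 0 0 | 0 0 0.8 0 0 0 | 0 0 0.8 0 0 0 | 0 0 0.8 0 0 0 | 0 0 0.8 0 0 0 | 0 0 0.48 0 0 0 | 0 0 0.36 0 0 0 | 0 0 0 0 0 0 | 0 0 0 0 0 0"

```text
time_s: 2.4
eef_pos: [0.4793, 0.3832, 0.0099]
ee_rot: [[-0.644, 0.765, 0.002], [0.765, 0.644, 0.002], [0.0, 0.002, -1.0]]
ft_force: [0.6, 0.1, 0.2]
opening: 0.0929
gripper_force: 0.0
```

Call:
nudge_tcp --moves "0 0 0 0 0 0 | 0 0 0 0 0 0 | 0 0 0 0 0 0 | 0 0 0 0 0 0 | 0 0 0 0 0 0 | 0 0 0 0 0 0 | 0 0 0 0 0 0 | 0 0 0 0 0 0" --jaw 0 --grip_force 20

```text
time_s: 3.07
eef_pos: [0.4792, 0.3821, 0.0099]
ee_rot: [[-0.643, 0.766, 0.001], [0.766, 0.643, 0.001], [0.0, 0.001, -1.0]]
ft_force: [-0.9, -1.2, 3.1]
opening: 0.0555
gripper_force: 20.0
```

Scaled: -0.04 m is -1.6, -0.02 m is -0.8, 0.105 rad is 1.05.

Call:
nudge_tcp --moves "0 0 -0.8 0 0 0 | 0 0 -1.6 0 0 0 | 0 0 -1.6 0 0 0 | 0 0 -1.6 0 0 0 | 0 0 -0.8 0 0 0 | 0 0 0 0 0 1.05 | 0 0 0 0 0 1.05 | 0 0 0 0 0 1.05 | 0 0 0 0 0 1.05 | 0 0 0 0 0 1.05 | 0 0 0 0 0 0 | 0 0 0 0 0 0"

```text
time_s: 4.07
eef_pos: [0.4787, 0.382, 0.1689]
ee_rot: [[-0.176, 0.984, 0.0], [0.984, 0.176, 0.0], [0.0, 0.0, -1.0]]
ft_force: [0.3, 0.7, -1.6]
opening: 0.0552
gripper_force: 20.0
```

```bash
python3 go.py .514 -.276 .16 10
```

```text
turn [ 0.0004 -0.0001  0.0025] shift [-0.6542 -0.0795  0.0089] q [-0.87  0.62  0.26  1.61 -0.18  0.94 -0.37] t 4.0667 F [ 0.25  0.72 -1.64]
```

Call:
nudge_tcp --moves "-0.8 -0.08 0 0 0 0 | -1.452 -0.176 0 0 0 0 | -1.452 -0.176 0 0 0 0 | -1.452 -0.176 0 0 0 0 | -1.452 -0.176 0 0 0 0 | -1.452 -0.176 0 0 0 0 | -1.452 -0.176 0 0 0 0 | -1.452 -0.176 0 0 0 0 | -1.452 -0.176 0 0 0 0 | -1.452 -0.176 0 0 0 0 | -1.452 -0.176 0 0 0 0 | -1.452 -0.176 0 0 0 0 | -1.452 -0.176 0 0 0 0 | -1.452 -0.176 0 0 0 0 | -1.452 -0.176 0 0 0 0 | -1.452 -0.176 0 0 0 0 | -1.452 -0.176 0 0 0 0 | -1.452 -0.176 0 0 0 0 | -0.6 -0.08 0 0 0 0 | 0 0 0 0 0 0"

```text
time_s: 5.73
eef_pos: [0.5129, -0.2807, 0.1689]
ee_rot: [[-0.167, 0.986, 0.001], [0.986, 0.167, -0.004], [-0.004, 0.001, -1.0]]
ft_force: [-0.3, -0.7, -2.5]
opening: 0.0554
gripper_force: 20.0
```

Call:
nudge_tcp --moves "0 0 0 0 0 0 | 0 0 0 0 0 0 | 0 0 0 0 0 0"

```text
time_s: 5.98
eef_pos: [0.515, -0.2713, 0.1686]
ee_rot: [[-0.177, 0.984, 0.001], [0.984, 0.177, 0.003], [0.003, 0.002, -1.0]]
ft_force: [-0.6, 0.6, -2.1]
opening: 0.0549
gripper_force: 20.0
```

```bash
python3 go.py .514 -.276 .018 10
```

```text
turn [ 0.0017 -0.0031  0.0033] shift [-0.0044 -0.0018  0.1506] q [ 0.29  0.57  0.26  1.7  -0.18  0.9   0.8 ] t 5.9833 F [-0.62  0.58 -2.05]
```

Call:
nudge_tcp --moves "-0.16 -0.04 1.2 0 0 0 | 0 0 1.2 0 0 0 | 0 0 1.2 0 0 0 | 0 0 1 0 0 0 | 0 0 0.72 0 0 0 | 0 0 0.32 0 0 0 | 0 0 0 0 0 0 | 0 0 0 0 0 0 | 0 0 0 0 0 0"

```text
time_s: 6.73
eef_pos: [0.5158, -0.2779, 0.0294]
ee_rot: [[-0.174, 0.985, 0.004], [0.985, 0.174, -0.0], [-0.001, 0.004, -1.0]]
ft_force: [-0.0, -0.5, -2.6]
opening: 0.0553
gripper_force: 20.0
```

Call:
nudge_tcp --moves "0 0 0.08 0 0 0 | 0 0 0.08 0 0 0 | 0 0 0.08 0 0 0 | 0 0 0.04 0 0 0 | 0 0 0 0 0 0 | 0 0 0 0 0 0"

```text
time_s: 7.23
eef_pos: [0.5144, -0.2777, 0.0208]
ee_rot: [[-0.173, 0.985, 0.001], [0.985, 0.173, 0.001], [0.001, 0.002, -1.0]]
ft_force: [-0.1, 0.6, -3.2]
opening: 0.0554
gripper_force: 20.0
```

```bash
python3 go.py .514 -.276 .018 10
```

```text
turn [ 0.0016 -0.0011 -0.0005] shift [ 0.0017 -0.0002  0.0028] q [ 0.34  0.78  0.19  1.8  -0.25  0.59  0.86] t 7.2333 F [-0.09  0.64 -3.24]
```

Scaled: 0.001 m is 0.04, 0.0008 m is 0.032.

Call:
nudge_tcp --moves "0 0 0.04 0 0 0 | 0 0 0.04 0 0 0 | 0 0 0.032 0 0 0 | 0 0 0 0 0 0 | 0 0 0 0 0 0"

```text
time_s: 7.65
eef_pos: [0.5145, -0.2776, 0.018]
ee_rot: [[-0.173, 0.985, 0.001], [0.985, 0.173, 0.001], [0.001, 0.002, -1.0]]
ft_force: [-0.5, -1.3, -1.7]
opening: 0.0552
gripper_force: 20.0
```

Call:
nudge_tcp --moves "0 0 0.028 0 0 0 | 0 0 0 0 0 0 | 0 0 0 0 0 0"

```text
time_s: 7.9
eef_pos: [0.5145, -0.2776, 0.0179]
ee_rot: [[-0.173, 0.985, 0.002], [0.985, 0.173, 0.001], [0.001, 0.002, -1.0]]
ft_force: [-1.7, 1.5, 3.3]
opening: 0.0553
gripper_force: 20.0
```

Contact: the z force has gone from -2 to +3 N. Release, open fully (fingers have room along the basket's x) and lift.

Call:
nudge_tcp --moves "0 0 0 0 0 0 | 0 0 0 0 0 0 | 0 0 0 0 0 0 | 0 0 0 0 0 0 | 0 0 0 0 0 0 | 0 0 0 0 0 0" --jaw 0.085

```text
time_s: 8.4
eef_pos: [0.5145, -0.2777, 0.0173]
ee_rot: [[-0.173, 0.985, 0.001], [0.985, 0.173, 0.001], [0.001, 0.002, -1.0]]
ft_force: [-0.1, 0.4, -0.1]
opening: 0.0846
gripper_force: 0.0
```

Call:
nudge_tcp --moves "0 0 -0.4 0 0 0 | 0 0 -1.2 0 0 0 | 0 0 -1.6 0 0 0 | 0 0 -1.6 0 0 0 | 0 0 -0.8 0 0 0 | 0 0 0 0 0 0 | 0 0 0 0 0 0" --jaw 0.093

```text
time_s: 8.98
eef_pos: [0.5149, -0.2782, 0.1593]
ee_rot: [[-0.173, 0.985, 0.005], [0.985, 0.173, -0.0], [-0.001, 0.005, -1.0]]
ft_force: [0.1, 0.0, -1.2]
opening: 0.0931
gripper_force: 0.0
```

```bash
python3 go.py .445 .2247 .158 10
```

```text
turn [ 0.0046  0.0009 -0.0005] shift [0.5074 0.0185 0.0013] q [ 0.29  0.59  0.26  1.7  -0.19  0.87  0.81] t 8.9833 F [ 0.09  0.01 -1.21]
```

Scaled: 0.036 m is 1.44, 0.02 m is 0.8.

Call:
nudge_tcp --moves "0.8 0.04 0 0 0 0 | 1.44 0.052 0 0 0 0 | 1.44 0.052 0 0 0 0 | 1.44 0.052 0 0 0 0 | 1.44 0.052 0 0 0 0 | 1.44 0.052 0 0 0 0 | 1.44 0.052 0 0 0 0 | 1.44 0.052 0 0 0 0 | 1.44 0.052 0 0 0 0 | 1.44 0.052 0 0 0 0 | 1.44 0.052 0 0 0 0 | 1.44 0.052 0 0 0 0 | 1.44 0.052 0 0 0 0 | 1.44 0.052 0 0 0 0 | 0.8 0.04 0 0 0 0 | 0 0 0.8 0 0 0 | 0 0 0.8 0 0 0 | 0 0 0 0 0 0 | 0 0 0 0 0 0 | 0 0 0 0 0 0"

```text
time_s: 10.65
eef_pos: [0.445, 0.2253, 0.1179]
ee_rot: [[-0.172, 0.985, 0.001], [0.985, 0.172, 0.001], [0.0, 0.001, -1.0]]
ft_force: [0.8, 0.3, -0.1]
opening: 0.0932
gripper_force: 0.0
```

```bash
python3 go.py .445 .2247 .007 10
python3 - <<'E'
from h import *
c=arm.camera_model('wrist'); im=arm.snapshot('wrist')[:,:,::-1]; p=proj(c,[[.445,.2247,.042]])[0]; print(p)
h=cv2.cvtColor(im,cv2.COLOR_RGB2HSV) if 0 else cv2.cvtColor(np.ascontiguousarray(im),cv2.COLOR_BGR2HSV).astype(int)
x,y=p.astype(int); x0,y0=x-70,y-70; m=((h[y0:y+70,x0:x+70,1]>75)&(h[y0:y+70,x0:x+70,2]>90)).astype(np.uint8)
c2=max(cv2.findContours(m,0,1)[0],key=cv2.contourArea); e=cv2.fitEllipse(cv2.convexHull(c2)); q=np.array(e[0])+[x0,y0]; print(q,e[1],plane(c,q,.042))
E
```

```text
turn [ 0.0008 -0.0005 -0.0014] shift [-6.000e-04 -1.000e-04  1.109e-01] q [-0.68  0.53  0.25  1.98 -0.21  0.66 -0.13] t 10.65 F [ 0.81  0.35 -0.08]
[320.6209603  250.76648959]
[320.11421204 244.13780212] (80.63998413085938, 87.53450012207031) [0.44372741 0.2297485  0.042     ]
```

Scaled: 0.02 m is 0.8, 0.015 m is 0.6.

Call:
nudge_tcp --moves "0.02 0 0.8 0 0 0 | 0 0 0.8 0 0 0 | 0 0 0.8 0 0 0 | 0 0 0.8 0 0 0 | 0 0 0.6 0 0 0 | 0 0 0.4 0 0 0 | 0 0 0.2 0 0 0 | 0 0 0 0 0 0 | 0 0 0 0 0 0"

```text
time_s: 11.45
eef_pos: [0.4457, 0.2266, 0.0086]
ee_rot: [[-0.173, 0.985, 0.002], [0.985, 0.173, 0.002], [0.001, 0.003, -1.0]]
ft_force: [-0.5, 0.5, 0.8]
opening: 0.0928
gripper_force: 0.0
```

Call:
nudge_tcp --moves "0 0 0 0 0 0 | 0 0 0 0 0 0 | 0 0 0 0 0 0 | 0 0 0 0 0 0 | 0 0 0 0 0 0 | 0 0 0 0 0 0 | 0 0 0 0 0 0 | 0 0 0 0 0 0" --jaw 0 --grip_force 15

```text
time_s: 12.12
eef_pos: [0.4451, 0.2265, 0.0081]
ee_rot: [[-0.173, 0.985, 0.001], [0.985, 0.173, 0.001], [0.001, 0.002, -1.0]]
ft_force: [-0.3, 0.2, 2.6]
opening: 0.059
gripper_force: 15.0
```

```bash
python3 go.py .500 -.199 .158 10
```

```text
turn [ 0.0017 -0.0012 -0.0004] shift [-0.4286 -0.0198 -0.1499] q [-0.62  0.72  0.16  2.05 -0.28  0.39 -0.07] t 12.1167 F [-0.32  0.23  2.6 ]
```

Scaled: -0.03 m is -1.2, -0.04 m is -1.6.

Call:
nudge_tcp --moves "0 0 -0.4 0 0 0 | 0 0 -1.2 0 0 0 | 0 0 -1.6 0 0 0 | 0 0 -1.6 0 0 0 | 0 0 -1.2 0 0 0 | -0.8 -0.04 0 0 0 0 | -1.4 -0.064 0 0 0 0 | -1.4 -0.064 0 0 0 0 | -1.4 -0.064 0 0 0 0 | -1.4 -0.064 0 0 0 0 | -1.4 -0.064 0 0 0 0 | -1.4 -0.064 0 0 0 0 | -1.4 -0.064 0 0 0 0 | -1.4 -0.064 0 0 0 0 | -1.4 -0.064 0 0 0 0 | -1.4 -0.064 0 0 0 0 | -1.4 -0.064 0 0 0 0 | -0.8 -0.04 0 0 0 0 | 0 0 0 0 0 0 | 0 0 0 0 0 0"

```text
time_s: 13.78
eef_pos: [0.4983, -0.1969, 0.1576]
ee_rot: [[-0.17, 0.985, 0.001], [0.985, 0.17, 0.001], [0.001, 0.001, -1.0]]
ft_force: [-0.5, 0.3, -2.2]
opening: 0.0596
gripper_force: 15.0
```

Call:
nudge_tcp --moves "0 0 0 0 0 0 | 0 0 0 0 0 0 | 0 0 0 0 0 0"

```text
time_s: 14.03
eef_pos: [0.4992, -0.1938, 0.1575]
ee_rot: [[-0.176, 0.984, 0.001], [0.984, 0.176, 0.002], [0.002, 0.001, -1.0]]
ft_force: [0.3, -0.2, -0.6]
opening: 0.0593
gripper_force: 15.0
```

```bash
python3 go.py .500 -.197 .018 10
```

```text
turn [ 0.0014 -0.0023  0.0024] shift [-0.0033  0.0002  0.1395] q [ 0.15  0.52  0.27  1.84 -0.19  0.81  0.7 ] t 14.0333 F [ 0.29 -0.19 -0.63]
```

Scaled: 0.03 m is 1.2, 0.025 m is 1.

Call:
nudge_tcp --moves "-0.12 0 1.2 0 0 0 | 0 0 1.2 0 0 0 | 0 0 1.2 0 0 0 | 0 0 1 0 0 0 | 0 0 0.56 0 0 0 | 0 0 0.24 0 0 0 | 0 0 0 0 0 0 | 0 0 0 0 0 0"

```text
time_s: 14.7
eef_pos: [0.5005, -0.1982, 0.023]
ee_rot: [[-0.174, 0.985, 0.002], [0.985, 0.174, 0.001], [0.001, 0.002, -1.0]]
ft_force: [0.9, -0.9, -1.1]
opening: 0.0593
gripper_force: 15.0
```

Call:
nudge_tcp --moves "0 0 0.04 0 0 0 | 0 0 0.04 0 0 0 | 0 0 0.04 0 0 0 | 0 0 0 0 0 0 | 0 0 0 0 0 0"

```text
time_s: 15.12
eef_pos: [0.5, -0.1986, 0.0198]
ee_rot: [[-0.173, 0.985, 0.002], [0.985, 0.173, 0.001], [0.001, 0.002, -1.0]]
ft_force: [-0.2, 0.1, -1.5]
opening: 0.0594
gripper_force: 15.0
```

Call:
nudge_tcp --moves "0 0 0.04 0 0 0 | 0 0 0 0 0 0 | 0 0 0 0 0 0"

```text
time_s: 15.37
eef_pos: [0.4998, -0.1985, 0.0184]
ee_rot: [[-0.173, 0.985, 0.001], [0.985, 0.173, 0.001], [0.001, 0.002, -1.0]]
ft_force: [0.4, 0.3, -1.2]
opening: 0.0593
gripper_force: 15.0
```

Call:
nudge_tcp --moves "0 0 0.04 0 0 0 | 0 0 0.032 0 0 0 | 0 0 0 0 0 0 | 0 0 0 0 0 0"

```text
time_s: 15.7
eef_pos: [0.4998, -0.1984, 0.0165]
ee_rot: [[-0.173, 0.985, 0.001], [0.985, 0.173, 0.001], [0.001, 0.001, -1.0]]
ft_force: [-0.1, -0.5, -0.9]
opening: 0.0592
gripper_force: 15.0
```

Call:
nudge_tcp --moves "0 0 0.028 0 0 0 | 0 0 0 0 0 0 | 0 0 0 0 0 0"

```text
time_s: 15.95
eef_pos: [0.5, -0.1985, 0.0162]
ee_rot: [[-0.173, 0.985, 0.002], [0.985, 0.173, 0.001], [0.001, 0.002, -1.0]]
ft_force: [0.1, -0.1, 1.3]
opening: 0.0594
gripper_force: 15.0
```

Call:
nudge_tcp --moves "0 0 0 0 0 0 | 0 0 0 0 0 0 | 0 0 0 0 0 0 | 0 0 0 0 0 0 | 0 0 0 0 0 0 | 0 0 0 0 0 0" --jaw 0.085

```text
time_s: 16.45
eef_pos: [0.4999, -0.1985, 0.0159]
ee_rot: [[-0.173, 0.985, 0.001], [0.985, 0.173, 0.001], [0.001, 0.002, -1.0]]
ft_force: [0.7, -0.3, -0.1]
opening: 0.0853
gripper_force: 0.0
```

Call:
nudge_tcp --moves "0 0 -0.4 0 0 0 | 0 0 -1.2 0 0 0 | 0 0 -1.6 0 0 0 | 0 0 -1.6 0 0 0 | 0 0 -1.2 0 0 0 | 0 0 -0.8 0 0 0 | 0 0 0 0 0 1.2 | 0 0 0 0 0 1.2 | 0 0 0 0 0 1.2 | 0 0 0 0 0 1.1 | 0 0 0 0 0 0 | 0 0 0 0 0 0" --jaw 0.093

```text
time_s: 17.45
eef_pos: [0.4995, -0.1985, 0.1864]
ee_rot: [[0.289, 0.957, 0.002], [0.957, -0.289, 0.001], [0.002, 0.001, -1.0]]
ft_force: [-1.0, -0.4, -0.0]
opening: 0.0929
gripper_force: 0.0
```

```bash
python3 go.py .618 .244 .178 -17
```

```text
turn [ 0.0012 -0.0016  0.0038] shift [ 0.4578 -0.0161  0.0084] q [ 0.06  0.5   0.43  1.8  -0.26  0.89  0.31] t 17.45 F [-1.04 -0.43 -0.01]
```

Scaled: 0.0365 m is 1.46, 0.03 m is 1.2.

Call:
nudge_tcp --moves "0.8 -0.04 0 0 0 0 | 1.46 -0.052 0 0 0 0 | 1.46 -0.052 0 0 0 0 | 1.46 -0.052 0 0 0 0 | 1.46 -0.052 0 0 0 0 | 1.46 -0.052 0 0 0 0 | 1.46 -0.052 0 0 0 0 | 1.46 -0.052 0 0 0 0 | 1.46 -0.052 0 0 0 0 | 1.46 -0.052 0 0 0 0 | 1.46 -0.052 0 0 0 0 | 1.46 -0.052 0 0 0 0 | 1.46 -0.052 0 0 0 0 | 0 0 1.2 0 0 0 | 0 0 1.2 0 0 0 | 0 0 0.4 0 0 0 | 0 0 0 0 0 0 | 0 0 0 0 0 0 | 0 0 0 0 0 0"

```text
time_s: 19.03
eef_pos: [0.6189, 0.2438, 0.1188]
ee_rot: [[0.292, 0.956, 0.005], [0.956, -0.292, 0.002], [0.004, 0.004, -1.0]]
ft_force: [-0.2, 0.6, 0.7]
opening: 0.0928
gripper_force: 0.0
```

```bash
python3 go.py .618 .244 .007 -17
python3 - <<'E'
from h import *
c=arm.camera_model('wrist'); im=np.ascontiguousarray(arm.snapshot('wrist')[:,:,::-1]); print(proj(c,[[.6057,.2799,.045],[.6487,.2671,.045],[.6302,.2079,.045],[.5878,.2216,.045]]).round().tolist()); cv2.imwrite('pics/w2.png',im)
t=arm.snapshot('top')[:,:,::-1]; cv2.imwrite('pics/t2.png',cv2.resize(np.ascontiguousarray(t[170:360,380:620]),(720,570)))
E
```

```text
turn [ 0.0039 -0.0036  0.0002] shift [-0.     -0.001   0.1118] q [-0.62  0.76  0.39  1.5  -0.33  0.94 -0.43] t 19.0333 F [-0.15  0.6   0.69]
[[288.0, 210.0], [351.0, 210.0], [348.0, 289.0], [290.0, 288.0]]
```

View pics/w2.png

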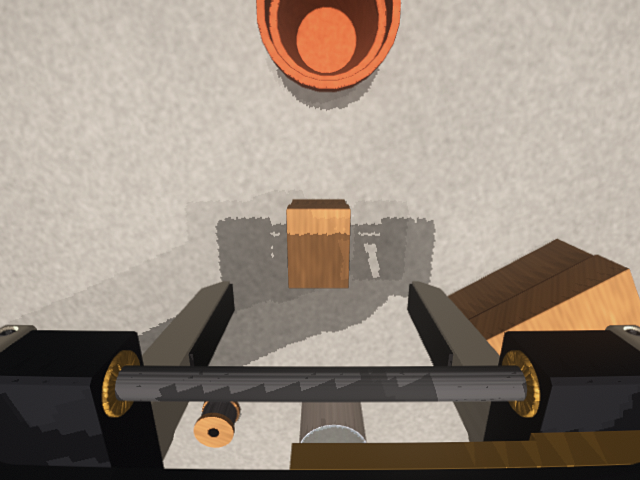

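View pics/t2.png

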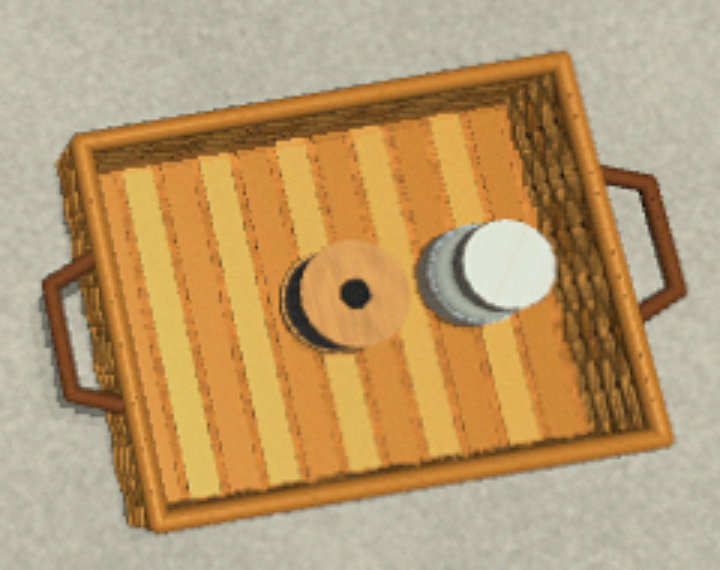

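The wrist view shows the carton top at (288-350, 208-288), aligned with the fingers and matching the prediction. The big carton sits at lower right. The top view shows the spool and jar upright in the basket, and the basket has not moved. Before descending I check the gripper body's clearance to the big carton.

```bash
python3 - <<'E'
from seg import *
e=lambda v0:(lambda h,s,v:(s>70)&(v>v0))
q2=cv2.approxPolyN(cv2.convexHull(blob('top',314,110,e(110),50)),4).reshape(-1,2); q1=cv2.approxPolyN(cv2.convexHull(blob('scene',205,290,e(118),60)),4).reshape(-1,2)
a=q1[q1[:,0].argmax()]; b=q2[(q2[:,0]-q2[:,1]).argmin()]; 
print(q1.tolist(),q2.tolist())
ang=np.radians(-17); c=np.array([np.cos(ang),np.sin(ang)]); n=np.array([-c[1],c[0]])
for b in q2:
    X,r=tri((C['scene'],a),(C['top'],b)); d=X[:2]-[.618,.244]; print(b,X.round(4),round(r,4),'closing',d@c,'side',d@n)
for b in q2:
    X=plane(C['top'],b,.07); d=X[:2]-[.618,.244]; print(X.round(3),d@c,d@n)
E
```

```text
[[256, 275], [198, 317], [148, 273], [206, 237]] [[355, 125], [286, 141], [272, 83], [339, 67]]
[355 125] [0.7217 0.0682 0.027 ] 0.0485 closing 0.15058988818135202 side -0.1377416033787254
[286 141] [0.712  0.1542 0.0747] 0.0008 closing 0.11616143476135751 side -0.05843070807294498
[272  83] [0.7552 0.189  0.1474] 0.0277 closing 0.14726095396964548 side -0.012489489421600764
[339  67] [0.7631 0.1171 0.1181] 0.0723 closing 0.175827394017849 side -0.07898058414931945
[0.742 0.037 0.07 ] 0.17915716760920877 -0.1617284197174299
[0.713 0.155 0.07 ] 0.11706347095388392 -0.05724823072441311
[0.819 0.181 0.07 ] 0.21088347572325133 -0.0010601080712508485
[0.849 0.064 0.07 ] 0.2734672604753403 -0.10411881199371383
```

The big carton's nearest corner is 116 mm away along the closing line, against a gripper body half-length of 94 mm, so it clears. Descend.

Scaled: 0.02 m is 0.8, 0.015 m is 0.6.

Call:
nudge_tcp --moves "0 -0.04 0.8 0 0 0 | 0 0 0.8 0 0 0 | 0 0 0.8 0 0 0 | 0 0 0.8 0 0 0 | 0 0 0.6 0 0 0 | 0 0 0.4 0 0 0 | 0 0 0.24 0 0 0 | 0 0 0 0 0 0 | 0 0 0 0 0 0"

```text
time_s: 19.88
eef_pos: [0.6174, 0.2449, 0.0066]
ee_rot: [[0.292, 0.957, 0.003], [0.957, -0.292, 0.002], [0.003, 0.002, -1.0]]
ft_force: [0.9, 0.3, -0.1]
opening: 0.093
gripper_force: 0.0
```

Call:
nudge_tcp --moves "0 0 0 0 0 0 | 0 0 0 0 0 0 | 0 0 0 0 0 0 | 0 0 0 0 0 0 | 0 0 0 0 0 0 | 0 0 0 0 0 0 | 0 0 0 0 0 0 | 0 0 0 0 0 0 | 0 0 0 0 0 0 | 0 0 0 0 0 0" --jaw 0 --grip_force 12

```text
time_s: 20.72
eef_pos: [0.6168, 0.2447, 0.0058]
ee_rot: [[0.292, 0.957, 0.002], [0.957, -0.292, 0.001], [0.002, 0.001, -1.0]]
ft_force: [0.9, -0.1, 0.6]
opening: 0.046
gripper_force: 12.0
```

Scaled: -0.04 m is -1.6, -0.03 m is -1.2, -0.12 rad is -1.2.

Call:
nudge_tcp --moves "0 0 -0.4 0 0 0 | 0 0 -1.2 0 0 0 | 0 0 -1.6 0 0 0 | 0 0 -1.6 0 0 0 | 0 0 -1.6 0 0 0 | 0 0 -0.8 0 0 0 | 0 0 0 0 0 -1.2 | 0 0 0 0 0 -1.2 | 0 0 0 0 0 -1.2 | 0 0 0 0 0 -1.1 | 0 0 0 0 0 0 | 0 0 0 0 0 0"

```text
time_s: 21.72
eef_pos: [0.6161, 0.2442, 0.186]
ee_rot: [[-0.17, 0.985, 0.001], [0.985, 0.17, 0.001], [0.001, 0.001, -1.0]]
ft_force: [-0.1, 0.7, -0.8]
opening: 0.0461
gripper_force: 12.0
```

```bash
python3 go.py .487 -.123 .187 10
```

```text
turn [ 0.0013 -0.0013 -0.0036] shift [-0.3392 -0.1909 -0.001 ] q [-0.57  0.68  0.29  1.43 -0.21  1.06 -0.07] t 21.7167 F [-0.09  0.72 -0.82]
```

Call:
nudge_tcp --moves "-0.6 -0.36 0 0 0 0 | -1.24 -0.696 0 0 0 0 | -1.24 -0.696 0 0 0 0 | -1.24 -0.696 0 0 0 0 | -1.24 -0.696 0 0 0 0 | -1.24 -0.696 0 0 0 0 | -1.24 -0.696 0 0 0 0 | -1.24 -0.696 0 0 0 0 | -1.24 -0.696 0 0 0 0 | -1.24 -0.696 0 0 0 0 | -1.24 -0.696 0 0 0 0 | -0.56 -0.32 0 0 0 0 | 0 0 0 0 0 0 | 0 0 0 0 0 0 | 0 0 0 0 0 0 | 0 0 0 0 0 0"

```text
time_s: 23.05
eef_pos: [0.4877, -0.1204, 0.185]
ee_rot: [[-0.176, 0.984, 0.002], [0.984, 0.176, 0.002], [0.002, 0.002, -1.0]]
ft_force: [0.3, -0.3, -0.7]
opening: 0.0463
gripper_force: 12.0
```

```bash
python3 go.py .487 -.123 .014 10
```

```text
turn [ 0.002  -0.0021  0.0021] shift [-0.0025 -0.0011  0.171 ] q [-0.01  0.44  0.31  1.9  -0.18  0.83  0.56] t 23.05 F [ 0.3  -0.29 -0.68]
```

Scaled: 0.03 m is 1.2, 0.025 m is 1.

Call:
nudge_tcp --moves "-0.08 -0.04 1.2 0 0 0 | 0 0 1.2 0 0 0 | 0 0 1.2 0 0 0 | 0 0 1.2 0 0 0 | 0 0 1 0 0 0 | 0 0 0.6 0 0 0 | 0 0 0.24 0 0 0 | 0 0 0 0 0 0 | 0 0 0 0 0 0"

```text
time_s: 23.8
eef_pos: [0.4874, -0.1237, 0.0194]
ee_rot: [[-0.174, 0.985, 0.002], [0.985, 0.174, 0.001], [0.001, 0.002, -1.0]]
ft_force: [-0.8, -0.0, -0.6]
opening: 0.0457
gripper_force: 12.0
```

Call:
nudge_tcp --moves "0 0 0.06 0 0 0 | 0 0 0.04 0 0 0 | 0 0 0 0 0 0 | 0 0 0 0 0 0"

```text
time_s: 24.13
eef_pos: [0.487, -0.1244, 0.0172]
ee_rot: [[-0.173, 0.985, 0.003], [0.985, 0.173, 0.001], [0.001, 0.003, -1.0]]
ft_force: [-0.1, -0.2, -1.7]
opening: 0.0458
gripper_force: 12.0
```

Call:
nudge_tcp --moves "0 0 0.032 0 0 0 | 0 0 0 0 0 0 | 0 0 0 0 0 0"

```text
time_s: 24.38
eef_pos: [0.4866, -0.1244, 0.0158]
ee_rot: [[-0.173, 0.985, 0.001], [0.985, 0.173, 0.001], [0.001, 0.002, -1.0]]
ft_force: [0.3, 0.7, -0.8]
opening: 0.0461
gripper_force: 12.0
```

Contact is expected at a TCP height of about 0.0138.

Scaled: 0.001 m is 0.04, 0.0007 m is 0.028.

Call:
nudge_tcp --moves "0 0 0.04 0 0 0 | 0 0 0.028 0 0 0 | 0 0 0 0 0 0 | 0 0 0 0 0 0"

```text
time_s: 24.72
eef_pos: [0.4865, -0.1243, 0.0139]
ee_rot: [[-0.173, 0.985, 0.001], [0.985, 0.173, 0.001], [0.001, 0.001, -1.0]]
ft_force: [-0.1, 0.1, -1.2]
opening: 0.046
gripper_force: 12.0
```

Call:
nudge_tcp --moves "0 0 0.024 0 0 0 | 0 0 0 0 0 0 | 0 0 0 0 0 0"

```text
time_s: 24.97
eef_pos: [0.4866, -0.1244, 0.0137]
ee_rot: [[-0.173, 0.985, 0.002], [0.985, 0.173, 0.001], [0.001, 0.002, -1.0]]
ft_force: [-1.0, -0.2, 2.7]
opening: 0.0462
gripper_force: 12.0
```

Contact (+2.7 N). Release, lift straight up, then move clear so the cameras can see.

Call:
nudge_tcp --moves "0 0 0 0 0 0 | 0 0 0 0 0 0 | 0 0 0 0 0 0 | 0 0 0 0 0 0 | 0 0 0 0 0 0 | 0 0 0 0 0 0 | 0 0 0 0 0 0" --jaw 0.08

```text
time_s: 25.55
eef_pos: [0.4866, -0.1244, 0.0134]
ee_rot: [[-0.173, 0.985, 0.001], [0.985, 0.173, 0.001], [0.001, 0.002, -1.0]]
ft_force: [-0.3, -0.6, 0.1]
opening: 0.0799
gripper_force: 0.0
```

Call:
nudge_tcp --moves "0 0 -0.4 0 0 0 | 0 0 -1.2 0 0 0 | 0 0 -1.6 0 0 0 | 0 0 -1.6 0 0 0 | 0 0 -1.6 0 0 0 | 0 0 -0.8 0 0 0 | 1.4 0 0 0 0 0 | 1.4 0 0 0 0 0 | 1.4 0 0 0 0 0 | 1.4 0 0 0 0 0 | 1.4 0 0 0 0 0 | 1.4 0 0 0 0 0 | 1.4 0 0 0 0 0 | 1.4 0 0 0 0 0 | 1.4 0 0 0 0 0 | 1.4 0 0 0 0 0 | 0 0 0 0 0 0 | 0 0 0 0 0 0"

```text
time_s: 27.05
eef_pos: [0.4247, 0.2223, 0.1942]
ee_rot: [[-0.179, 0.984, 0.001], [0.984, 0.179, 0.002], [0.002, 0.002, -1.0]]
ft_force: [0.7, -1.1, -0.1]
opening: 0.0799
gripper_force: 0.0
```

```bash
python3 - <<'E'
from h import *
t=np.ascontiguousarray(arm.snapshot('top')[:,:,::-1]); s=np.ascontiguousarray(arm.snapshot('scene')[:,:,::-1])
cv2.imwrite('pics/end.png',np.hstack([cv2.resize(t,(400,300)),cv2.resize(s,(400,300))])); a=np.hstack([cv2.resize(t[60:360,120:620],(800,480))])
cv2.imwrite('pics/end.png',np.hstack([t[60:360,120:620],cv2.resize(s[70:450,150:530],(300,300))]))
E
```

```text
(no output)
```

View pics/end.png

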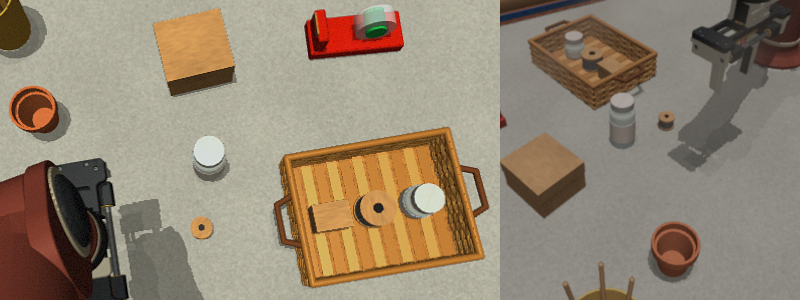

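The picture shows the carton (332,215), spool (377,208) and jar (424,198) all upright on the basket floor. The tall jar, small spool and pot are where they were, and the arm is clear.

```bash
python3 -c "from station import arm; print(arm.close_job())"
```

```text
the job is handed in; nothing more can be done
None
```

I set the short jar, large spool and small carton upright on the basket floor, left the tall jar, small spool and pot where they stood, and handed the job in at about 27 s of the 67 s allowed.

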